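Set up the copying jig with the red template

ROBOT

A 7-joint arm with a two-finger parallel gripper is mounted at the origin on the work surface. World frame = base frame: x ahead of the robot, y to its left, z up, the work surface at z = 0. Lengths are in m, angles in rad, forces in N, time in s.
With the tool pointing down it reaches from about 0.4 to 0.875 m from the base axis. Payload 6.5 kg.
Tool frame: the origin (TCP) lies at the very end of the fingers, on their centre line; the grasp point (between the pads) lies 19 mm behind it; z points along the fingers, y is the line along which they close (so a half turn about z gives the same grasp; the last joint's range is limited). The gripper opens to 88 mm and grips with 3 to 60 N. Pads are 18 mm wide; open, the fingers measure 123 mm over their backs; the gripper's body (75 mm by 187 mm) begins 45 mm behind the grasp point.
Start: joints at [1.234, 0.536, -0.004, 1.538, 0.003, 1.067, -0.071], TCP at [0.174, -0.626, 0.239] pointing down, gripper open.
Joint ranges: [-2.7, 2.7], [-0.37, 2.16], [-1.27, 1.26], [0.24, 2.4], [-1.31, 4.45], [0.19, 1.91], [-2.76, 2.76]. Speed limits (rad/s): [2.39, 2.39, 3.14, 3.14, 3.14, 3.14, 3.14].

INTERFACE

Orientations are given as a unit quaternion [x, y, z, w].
In Python, from bench import ctrl gives the robot as it stands.
- The arm moves only by the shell command python3 -m handwheel 'ROWS' [FORCE]. ROWS is JSON, a list of rows, each a list of 7 numbers: the opening, from -1 (shut) to 1 (fully open), then the shift along the tool's x, y, z in mm, then the turn, a rotation vector about the tool's x, y, z in degrees. A call has 1 to 20 rows; each row is the pose to reach, as a shift and turn from the pose commanded when the call began, along the tool's axes at that moment; what a row does not reach only later rows make up. A row lasts 1/8 s, in which the tool goes at most 62.5 mm and 10.7 degrees, less where a joint would pass 70% of its speed; a pose out of reach is approached as far as the arm can. A call with a gripper value outside its range is refused whole. The fingers move at their own pace and stop on an object; FORCE is the grip in N (left out, the last holds). Time passes only in rows, so rows that repeat a pose let the fingers close. It gives the time, the measured TCP pose, the force, the opening and the grip force at its end, in the units of the state.
- ctrl.get_state(): the state, without advancing time (a new reading comes with each control period).
- ctrl.camera(name): name is "scene" or "top" or "wrist"; returns (picture, depth): 480x640x3 uint8, red, green, blue; 480x640 float32, m along the optical axis (not along the pixel's ray), 0 where there is no reading.
- ctrl.calibration(name): a dict with "mtx" (3x3 intrinsics, pixels), "dist" ([k1, k2, p1, p2, k3] as OpenCV has them; the pictures are not rectified), "eye" and "attitude" of the camera in the world. Camera axes: x right, y down, z forward; pixel columns grow to the right and rows downward; lengths in m; the calibration is good to about 2 mm. A picture is of the moment at which its call begins: read the wrist's pose just before it. calibration takes no time and is no camera call; for the wrist camera it gives the pose at the moment of the call.
- ctrl.finish_job(): hands the job in; it is judged then, once.
The state is a dict: "t": time; "joint_positions": joint angles; "dq": joint speeds; "tau": joint torques, N m; "tcp_pos": TCP position; "eef_rot": TCP orientation; "contact_force": force on the tool from outside, world axes, zero at the start; "moment": the same for the moment, N m; "grip_width": finger opening in m; "finger_force": force on a finger pad.
Only numpy, scipy, OpenCV 4.12 (cv2) and the standard library are available. Lean on these libraries where they do the work, as an engineer would, in place of code of your own. Each camera call takes 0.05 s, during which the arm holds its last target. There are 200 camera calls.

TASK

First set the copying jig's end stop for the red template: turn the orange bar knob until the stop's pointer lines up with the red mark. Then slide the red template panel straight up out of its slotted rack by its top edge and lower it, upright, into the jig's channel, fully down on the channel floor with its end within a centimetre of the end stop and the pointer still on the red mark. Do not drop the panel, and leave the other panels, the bottle, the tape measure and the jar where they stand.

Things in the scene. Friction and masses are not known exactly. Their poses are not given: they have to be found in the camera images.
- rack: Wooden slotted rack, 160 (its x) x 126 (its y) x 55 high, fixed. Origin: centre of its underside; z up. Three slots along its x, centred at y = -44, 0, +44, each 14 wide, 136 long, floor 10 above the bench, open at the top. Which panel is in which slot varies, and the rack may stand left or right of the jig.
- red_panel: Red plastic router template, the one to move: upright panel 130 long (its x) x 10 thick (y) x 110 high (z), two windows from 34 to 74 above its lower edge, top 36 solid. About 0.15 kg. Origin: middle of its lower edge. Starts in a rack slot, top edge 120 above the bench. Either end may face the stop.
- blue_panel: Blue template of the same size and origin, standing in the rack; leave it.
- yellow_panel: Yellow template of the same size and origin, standing in the rack; leave it.
- jig: Green base plate 250 (x ±125) x 200 (y -125 to +75) x 15, fixed. Origin: on the bench under the channel's middle, z up. Channel: aluminium walls along x about y = 0, 14 wide inside, x ±100, floor 15 above the bench, walls to 50, flared lips to 61 (mouth 26 wide). End stop in its -x part. White scale block (x -110 to -25, y 25 to 67, top at 60) carries the marks; knob on the -y side.
- stop_face (a point): Centre-line point, 17 above the bench, on the end stop's face towards the jig's +x, where the panel goes. Stop: dark steel block 14 x 11 x 58 high in the channel. Axes parallel to the jig's. When the panel's end touches the stop, the panel's origin is 65 mm further along the jig's +x.
- pointer_tip (a point): Tip of the black pointer carried by the end stop, over the white scale block, 67.5 above the bench. It moves along the jig's x together with the stop (7 mm behind stop_face in x, and 46 mm to the jig's +y).
- red_mark: Red mark: upright red tab 6 (jig's x) x 18 (jig's y) x 16 high on the scale block, its axes parallel to the jig's. Origin: centre of its underside. The pointer is lined up when its tip has the same jig-x as this origin.
- blue_mark: Blue mark, the same shape; for the blue template, not wanted here. Either mark may be the one nearer the jig's -x end.
- adjust_knob (a joint): Angle of the orange bar knob, rad, 0 to 4.17, growing clockwise seen from above. Each rad moves the end stop and its pointer 12 mm towards the jig's +x. At 0 the bar lies along the jig's x; at angle a it is turned a clockwise from that. It stays where it is left.
- knob_grip (a point): Point on the knob's vertical axis at grip height, 77 above the bench. The grip is an upright bar 64 long x 14 thick, 52 to 88 above the bench, on a disc of radius 34 (top at 52). The white line on top marks the bar's end that points to the jig's +x at 0. Its axes turn with the knob, x along the bar.
- glue_bottle: Yellow glue bottle, diameter 58, 155 high, upright between rack and jig. Origin: centre of its underside. Leave it.
- tape_measure: Yellow and black tape measure case 75 x 45 x 70 high. Origin: centre of its underside. Leave it.
- screw_jar: Glass jar with steel lid, diameter 68, 90 high. Origin: centre of its underside. Leave it.
Not all that is in view belongs to the job. There is more than one size of the red_panel; the job needs the middle-sized.

How it is judged:
By the outcome, as a careful person would: the job done as asked, in the order asked, and still so for the second after the job is handed in, with the robot touching nothing.
It also fails if it takes over 72 s, if anything falls off the work surface, if the arm or the gripper's body presses on something with over 40 N, if the wrist force passes 120 N, or if a joint passes its speed limit or range.

## Working session

There is one attempt and no reset: what is moved stays moved. The work goes in short steps, Python scripts to look and compute and a shell command to move; the robot and the scene stay as the last step left them, time stands still between calls to the robot, and variables do not carry over. Pictures are saved under pics/ and viewed, at most 10 in all, crops included, and the job is handed in when it is done.

```bash
mkdir -p pics; ls; cat > h.py <<'E'
import numpy as np, cv2
from bench import ctrl
from scipy.spatial.transform import Rotation as R
def cal(n):
    c=ctrl.calibration(n); a=np.array(c["attitude"],float)
    Rm=a if a.shape==(3,3) else R.from_quat(a).as_matrix()
    return np.array(c["mtx"],float),np.array(c["dist"],float),np.array(c["eye"],float),Rm
def shot(n):
    c=cal(n); im,d=ctrl.camera(n); return im,d,c
def save(n,im): cv2.imwrite(n,cv2.cvtColor(im,cv2.COLOR_RGB2BGR))
def rays(c,uv):
    K,D,e,Rm=c; p=cv2.undistortPoints(np.array(uv,float).reshape(-1,1,2),K,D)[:,0]
    return np.c_[p,np.ones(len(p))]@Rm.T
def at_z(c,uv,z):
    r=rays(c,uv); return c[2]+r*((z-c[2][2])/r[:,2])[:,None]
def cloud(d,c):
    v,u=np.mgrid[0:480,0:640]; r=rays(c,np.c_[u.ravel(),v.ravel()])
    return (c[2]+r*d.reshape(-1,1)).reshape(480,640,3)
def proj(c,P):
    K,D,e,Rm=c; q=(np.array(P,float).reshape(-1,3)-e)@Rm
    return cv2.projectPoints(q,np.zeros(3),np.zeros(3),K,D)[0][:,0]
E
python3 - <<'E'
from h import *
for n in("scene","top"):
    im,d,c=shot(n); save(f"pics/{n}0.png",im); np.savez(f"/tmp/{n}0.npz",im=im,d=d,K=c[0],D=c[1],e=c[2],R=c[3]); print(n,c[0].tolist(),c[1],c[2],c[3].round(3).tolist())
print(ctrl.get_state())
E
```

```text
pics
scene [[549.1691014981895, 0.0, 325.9055195897141], [0.0, 549.1691014981895, 235.00534376198559], [0.0, 0.0, 1.0]] [-0.07085047  0.          0.          0.          0.        ] [ 1.4515112  -0.13631932  0.79654551] [[0.133, 0.603, -0.787], [0.991, -0.081, 0.106], [0.0, -0.794, -0.608]]
top [[450.8085378941884, 0.0, 319.44797692197903], [0.0, 450.8085378941884, 241.59334021471594], [0.0, 0.0, 1.0]] [-0.10891269  0.          0.          0.          0.        ] [ 0.44427117 -0.01796873  0.97446767] [[0.01, -0.996, 0.085], [-1.0, -0.01, 0.007], [-0.006, -0.085, -0.996]]
{'t': 0.1, 'joint_positions': array([ 1.23382198,  0.53708167, -0.00446859,  1.53874512,  0.00264804,
        1.06732602, -0.07119515]), 'dq': array([-6.65783189e-05, -7.94115384e-04, -5.10373084e-04, -7.88979563e-04,
        6.16881219e-04, -2.85957119e-04, -1.30624432e-04]), 'tau': array([ 1.99048678e-03, -5.72070265e+01,  9.93594378e-01, -2.52227801e+01,
       -5.61995641e-02,  1.34629631e-02,  2.25786323e-05]), 'tcp_pos': array([ 0.17370541, -0.62578883,  0.23794348]), 'eef_rot': array([ 9.90840379e-01,  1.35036068e-01, -1.74724512e-04, -7.57428691e-04]), 'contact_force': array([-0.44125018,  0.27767649, -0.43387559]), 'moment': array([ 0.01937988,  0.00674728, -0.01214249]), 'finger_force': 0.0, 'grip_width': 0.08827078640616606}
```

View pics/top0.png

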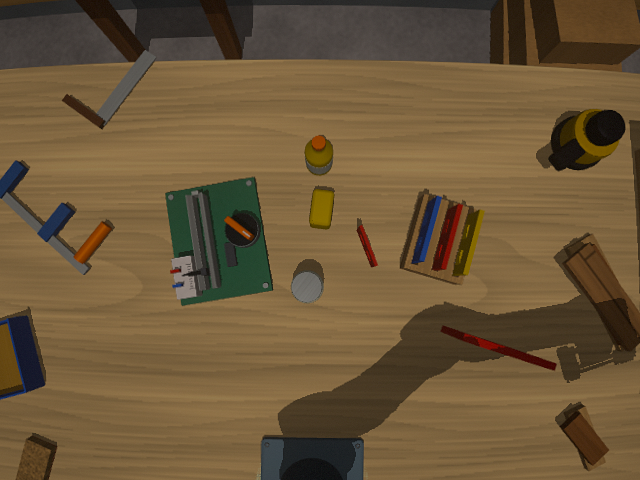

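View pics/scene0.png

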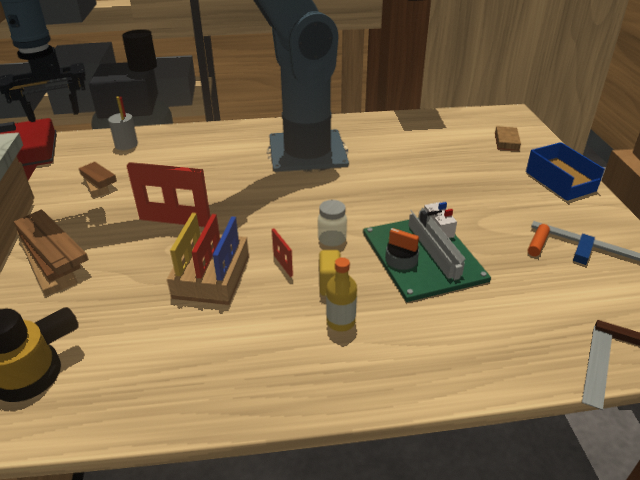

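The middle-sized red panel is the one in the rack, at top-view (448,237), between blue on the left and yellow on the right. The jig is at (218,240), with its scale block at the lower left, so jig +x points up in the picture. Next I take coarse positions from depth.

```bash
python3 - <<'E'
from h import *
for n in("top","scene"):
    f=np.load(f"/tmp/{n}0.npz"); c=(f["K"],f["D"],f["e"],f["R"]); P=cloud(f["d"],c); im=f["im"].astype(int); hsv=cv2.cvtColor(f["im"],cv2.COLOR_RGB2HSV).astype(int)
    H,S,V=hsv[...,0],hsv[...,1],hsv[...,2]; z=P[...,2]; ok=f["d"]>0
    def rep(name,m):
        m=m&ok
        if m.sum()<10: print(n,name,"few");return
        q=P[m]; r=cv2.minAreaRect((q[:,:2]*1000).astype(np.float32)); print(n,name,m.sum(),q.mean(0).round(3),"z",np.percentile(q[:,2],[5,95]).round(3),"rect",np.round(r[0],1),np.round(r[1],1),round(r[2],1))
    reg=lambda x0,x1,y0,y1:(P[...,0]>x0)&(P[...,0]<x1)&(P[...,1]>y0)&(P[...,1]<y1)
    red=((H<6)|(H>174))&(S>150)
    rack=reg(.3,.7,-.45,-.18); jig=reg(.25,.7,.05,.4)
    rep("redtop",red&rack&(z>.108)&(z<.14)); rep("blue",(abs(H-112)<12)&(S>120)&rack&(z>.108)); rep("yel",(abs(H-28)<6)&(S>150)&rack&(z>.108)&(z<.14))
    rep("rack",rack&(z>.045)&(z<.063)&~red); rep("green",(abs(H-75)<20)&(S>80)&jig); 
    rep("orange",(H>5)&(H<15)&(S>150)&jig&(z>.075)); rep("redmark",red&jig&(z>.055)); rep("bluemark",(abs(H-112)<12)&(S>120)&jig&(z>.055))
    rep("bottle",reg(.5,.8,-.1,.1)&(z>.12)); rep("tape",reg(.4,.62,-.1,.1)&(z>.06)&(z<.08)); rep("jar",reg(.2,.43,-.1,.12)&(z>.08)); rep("bigred",red&reg(.1,.33,-.7,-.2)&(z>.1))
c=cal("wrist");s=ctrl.get_state(); print(c[2],c[3].round(3).tolist(),R.from_quat(s["eef_rot"]).as_matrix().round(3).tolist(),R.from_quat(s["eef_rot"]).as_matrix().T@(c[2]-s["tcp_pos"]),c[0][0,0])
E
```

```text
top redtop 410 [ 0.512 -0.267  0.12 ] z [0.112 0.125] rect [ 430.1 -294.8] [312.5 110.5] 22.4
top blue 383 [ 0.543 -0.223  0.12 ] z [0.117 0.122] rect [ 545.2 -223.5] [ 11.  130.1] 73.4
top yel 418 [ 0.517 -0.306  0.119] z [0.11  0.122] rect [ 519.1 -307.8] [ 11.5 129. ] 73.8
top rack 2356 [ 0.526 -0.255  0.054] z [0.048 0.058] rect [ 456.4 -281.4] [355.5 180.2] 14.1
top green 5995 [0.532 0.197 0.015] z [0.012 0.018] rect [528.8 209. ] [252.7 199.1] 10.5
top orange 213 [0.547 0.153 0.087] z [0.083 0.091] rect [518.2 216.3] [ 58.5 182.2] 24.0
top redmark 29 [0.459 0.279 0.075] z [0.068 0.08 ] rect [459.8 280.3] [ 6.6 19.3] 1.7
top bluemark 24 [0.43  0.274 0.074] z [0.064 0.078] rect [430.4 274.6] [ 4.  17.1] 1.2
top bottle 213 [ 0.698 -0.008  0.149] z [0.122 0.157] rect [700.1  -8.1] [26.3 26. ] 11.5
top tape 832 [ 0.567 -0.016  0.069] z [0.062 0.073] rect [504.8 -31.7] [121.7 227.1] 77.4
top jar 330 [0.418 0.013 0.09 ] z [0.088 0.093] rect [416.   13.2] [56.8 26.7] 88.7
top bigred 535 [ 0.309 -0.379  0.156] z [0.154 0.159] rect [ 311.  -374.2] [158.6  14.3] 72.1
scene redtop 1051 [ 0
[... 635 characters left out ...]
emark 43 [0.435 0.276 0.071] z [0.062 0.077] rect [435.7 276.2] [ 8.7 18.7] 12.0
scene bottle 296 [ 0.71  -0.008  0.142] z [0.121 0.157] rect [705.5  -7.8] [26.  26.5] 83.8
scene tape 585 [ 0.536 -0.012  0.069] z [0.062 0.078] rect [515.1 -33.6] [115.  202.7] 75.7
scene jar 120 [0.42  0.014 0.089] z [0.087 0.091] rect [415.7  13.5] [28.1 56.5] 0.1
scene bigred 936 [ 0.312 -0.393  0.133] z [0.106 0.156] rect [ 272.3 -489.9] [386.1  25.7] 70.0
[ 0.24886245 -0.60519362  0.38313862] [[0.267, -0.919, -0.289], [-0.964, -0.255, -0.078], [-0.002, 0.299, -0.954]] [[0.964, 0.268, -0.001], [0.268, -0.964, 0.001], [-0.0, -0.002, -1.0]] [ 7.79067717e-02  4.30064929e-05 -1.45206426e-01] 393.50770746277914
```

```bash
python3 -m handwheel '[[1,440,-250,-80,0,0,32],[1,440,-250,-80,0,0,32],[1,440,-250,-80,0,0,32],[1,440,-250,-80,0,0,32],[1,440,-250,-80,0,0,32],[1,440,-250,-80,0,0,32],[1,440,-250,-80,0,0,32],[1,440,-250,-80,0,0,32],[1,440,-250,-80,0,0,32],[1,440,-250,-80,0,0,32],[1,440,-250,-80,0,0,32],[1,440,-250,-80,0,0,32]]'
python3 - <<'E'
from h import *
s=ctrl.get_state();print(s["tcp_pos"],R.from_quat(s["eef_rot"]).as_matrix().round(4).tolist(),s["joint_positions"].round(2),s["t"])
im,d,c=shot("wrist"); save("pics/w1.png",im); np.savez("/tmp/w1.npz",im=im,d=d,K=c[0],D=c[1],e=c[2],R=c[3])
E
```

```text
t: 1.6
tcp_pos: [0.5296, -0.2695, 0.3184]
eef_rot: [0.989, -0.145, -0.0, 0.0]
contact_force: [0.5, -0.6, 0.4]
grip_width: 0.0884
finger_force: 0.0
[ 0.52959533 -0.26946378  0.31843247] [[0.958, -0.2866, -0.001], [-0.2866, -0.958, -0.0004], [-0.0008, 0.0007, -1.0]] [ 0.43  0.37 -0.05  1.6   0.02  1.18 -1.48] 1.6
```

View pics/w1.png

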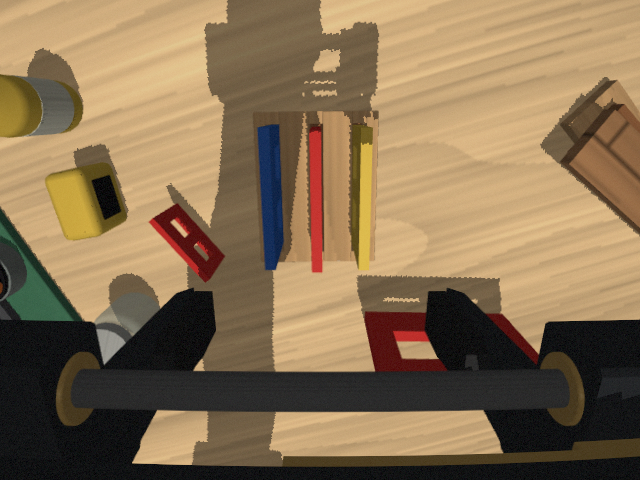

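The rack shows blue at column 268, red at 316 and yellow at 364; the red top edge runs from about (316,125) to (317,270).

```bash
python3 -m handwheel '[[1,-135,-450,0,0,0,-27],[1,-135,-450,0,0,0,-27],[1,-135,-450,0,0,0,-27],[1,-135,-450,0,0,0,-27],[1,-135,-450,0,0,0,-27],[1,-135,-450,0,0,0,-27],[1,-135,-450,0,0,0,-27],[1,-135,-450,0,0,0,-27],[1,-135,-450,0,0,0,-27],[1,-135,-450,0,0,0,-27],[1,-135,-450,0,0,0,-27],[1,-135,-450,0,0,0,-27]]'
python3 - <<'E'
from h import *
s=ctrl.get_state();print(s["tcp_pos"],s["joint_positions"].round(2),s["t"])
im,d,c=shot("wrist"); save("pics/w2.png",im); np.savez("/tmp/w2.npz",im=im,d=d,K=c[0],D=c[1],e=c[2],R=c[3])
f=np.load("/tmp/w1.npz"); c=(f["K"],f["D"],f["e"],f["R"]); P=cloud(f["d"],c); hsv=cv2.cvtColor(f["im"],cv2.COLOR_RGB2HSV).astype(int); H,S,V=[hsv[...,i] for i in range(3)]
box=np.zeros((480,640),bool); box[100:285,250:380]=1; z=P[...,2]
for n,m in(("red",((H<6)|(H>174))),("blue",abs(H-112)<12),("yel",abs(H-28)<6)):
    q=P[m&(S>120)&box&(z>.112)&(z<.13)]; r=cv2.minAreaRect((q[:,:2]*1000).astype(np.float32)); print(n,len(q),np.median(q[:,2]),np.round(r[0],1),np.round(r[1],1),round(r[2],1))
q=P[box&(z>.047)&(z<.062)]; r=cv2.minAreaRect((q[:,:2]*1000).astype(np.float32)); print("rack",np.median(q[:,2]),r)
E
```

```text
t: 3.15
tcp_pos: [0.5295, 0.2008, 0.3188]
eef_rot: [0.996, 0.091, 0.0, 0.0]
contact_force: [-0.4, -0.6, 0.1]
grip_width: 0.0883
finger_force: 0.0
[0.52949162 0.20080034 0.31877   ] [-0.16  0.34 -0.36  1.66  0.13  1.17 -1.94] 3.15
red 1556 0.11917901499301528 [ 531.7 -266. ] [  9.9 129.1] 73.9
blue 1619 0.11913645076035334 [ 546.4 -224.8] [ 10.1 129.7] 73.7
yel 1195 0.11911651551188118 [ 521.2 -308.7] [ 10.  129.5] 73.9
rack 0.054160213560954684 ((532.7454833984375, -266.33795166015625), (126.82056427001953, 159.96859741210938), 74.0102767944336)
```

View pics/w2.png

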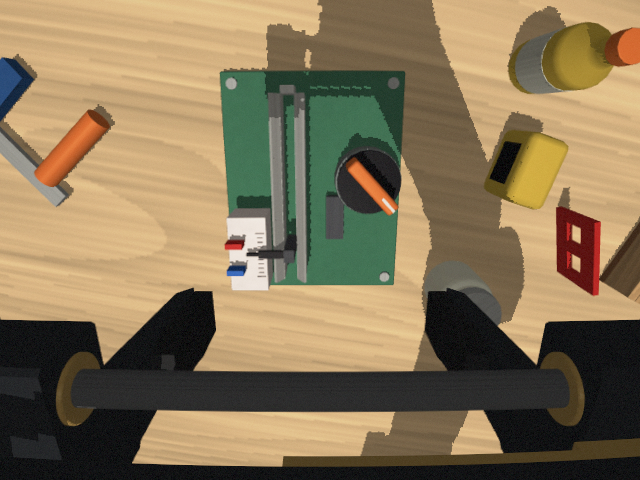

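The wrist view shows the red mark at (234,244), the blue mark at (236,270), the pointer tip near (247,254), and the orange bar with its white end at (390,209). So the knob needs a small clockwise turn. Next I measure it.

```bash
cat > jig.py <<'E'
from h import *
def jigfit(f,show=None):
    c=(f["K"],f["D"],f["e"],f["R"]); P=cloud(f["d"],c); im=f["im"]; hsv=cv2.cvtColor(im,cv2.COLOR_RGB2HSV).astype(int); H,S,V=[hsv[...,i] for i in range(3)]; z=P[...,2]
    reg=(abs(P[...,0]-.53)<.16)&(abs(P[...,1]-.21)<.15)
    q=P[(abs(H-75)<20)&(S>60)&reg&(abs(z-.015)<.006)]; r=cv2.minAreaRect((q[:,:2]*1000).astype(np.float32)); print("plate",np.round(r[0],1),np.round(r[1],1),round(r[2],2),np.median(q[:,2]))
    a=np.radians(r[2] if r[1][0]>r[1][1] else r[2]-90); X=np.array([np.cos(a),np.sin(a)]);Y=np.array([-X[1],X[0]]); O=np.array(r[0])/1e3+.025*Y
    J=lambda p:np.c_[(p[:,:2]-O)@X,(p[:,:2]-O)@Y,p[:,2]]*1e3
    Q=J(P.reshape(-1,3)).reshape(P.shape)
    print("origin",O*1e3,"yaw",np.degrees(a))
    for n,m in(("red",((H<8)|(H>172))&(S>120)),("blue",(abs(H-112)<14)&(S>100))):
        m=m&(Q[...,0]<-20)&(Q[...,0]>-115)&(Q[...,1]>15)&(Q[...,1]<75)&(Q[...,2]>55)
        t=m&(Q[...,2]>72.5); p=Q[t]
        print(n,m.sum(),t.sum(),"top x,y ranges",np.percentile(p[:,0],[3,97]).round(1),np.percentile(p[:,1],[3,97]).round(1),p.mean(0).round(1))
    m=(V<70)&(Q[...,1]>14)&(Q[...,1]<70)&(Q[...,2]>62)&(Q[...,2]<80)&(Q[...,0]<-20)&(Q[...,0]>-115); p=Q[m]
    for y0 in range(14,60,4):
        k=p[(p[:,1]>=y0)&(p[:,1]<y0+4)]
        if len(k): print("ptr y",y0,len(k),np.percentile(k[:,0],[5,50,95]).round(1),"z",np.median(k[:,2]).round(1))
    v,u=np.mgrid[0:480,0:640]
    m=(H>3)&(H<16)&(S>140)&(Q[...,2]>80)&(Q[...,2]<95)&(Q[...,1]<-40)&(Q[...,1]>-140)&(abs(Q[...,0])<70)
    w=(S<70)&(V>120)&(Q[...,2]>80)&(Q[...,2]<95)&(Q[...,1]<-40)&(Q[...,1]>-140)&(abs(Q[...,0])<70)
    p=Q[m|w]; r=cv2.minAreaRect(p[:,:2].astype(np.float32)); print("knob",np.round(r[0],1),np.round(r[1],1),round(r[2],1),"z",np.median(p[:,2]),"white",Q[w].mean(0).round(1),w.sum())
    cc=np.array(r[0])/1e3; print("knob world",(O+cc[0]*X+cc[1]*Y)*1e3)
    return O,X,Y,Q
E
python3 - <<'E'
from jig import *
f=np.load("/tmp/w2.npz"); jigfit(f)
save("pics/w2c.png",cv2.resize(f["im"][205:300,215:310],(760,570)[:2] if 0 else (570,570),interpolation=cv2.INTER_CUBIC))
E
```

```text
plate [527.8 208.9] [248.4 198.9] 10.42 0.014200805995844779
origin [523.32659511 233.45001784] yaw 10.415704727172852
red 175 113 top x,y ranges [-56.3 -50. ] [49.4 65.9] [-53.   57.5  74.8]
blue 171 103 top x,y ranges [-85.8 -79.5] [49.9 66. ] [-82.6  57.8  74.8]
ptr y 14 32 [-67.2 -63.1 -60.1] z 69.0
ptr y 18 27 [-66.9 -62.9 -60. ] z 68.8
ptr y 22 29 [-66.8 -63.9 -60.1] z 68.9
ptr y 26 32 [-67.2 -63.3 -60.1] z 68.9
ptr y 30 21 [-67.2 -63.5 -60. ] z 69.1
ptr y 34 10 [-65.3 -64.2 -62.5] z 69.1
ptr y 38 12 [-65.  -63.8 -62.6] z 69.0
ptr y 42 9 [-64.9 -63.9 -62.7] z 69.2
knob [ 10.1 -84.8] [63.4 14.1] 43.2 z 86.99544056409353 white [ -6.1 -99.8  87.8] 52
knob world [548.58241828 151.83400122]
```

View pics/w2c.png

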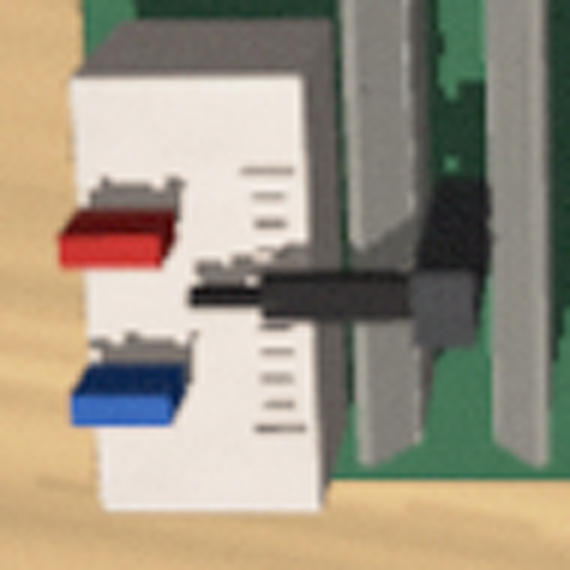

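Measured in the jig frame: pointer x = -63.8, red mark x = -53.1, so the stop needs +10.7 mm, which is 51° clockwise. The knob now stands at about 137° and will end near 188°. I go over it, line up with the bar, and descend.

```bash
python3 -m handwheel '[[-0.1,10,52,0,0,0,-11],[-0.1,10,52,40,0,0,-22],[-0.1,10,52,90,0,0,-33],[-0.1,10,52,140,0,0,-43],[-0.1,10,52,185,0,0,-43],[-0.1,10,52,215,0,0,-43],[-0.1,10,52,240,0,0,-43],[-0.1,10,52,255,0,0,-43],[-0.1,10,52,259,0,0,-43],[-0.1,10,52,259,0,0,-43],[-0.1,10,52,259,0,0,-43]]'
python3 -c "
from bench import ctrl;s=ctrl.get_state();print(s['tcp_pos'],s['joint_positions'].round(2),s['eef_rot'])"
```

```text
t: 4.58
tcp_pos: [0.5492, 0.153, 0.0606]
eef_rot: [0.893, 0.45, 0.001, 0.0]
contact_force: [-0.6, -0.3, 0.6]
grip_width: 0.0393
finger_force: 0.0
[0.54920957 0.15301493 0.06062491] [-0.07  0.68 -0.37  1.84  0.38  0.68 -1.3 ] [8.92939063e-01 4.50176803e-01 8.08501839e-04 1.46408993e-04]
```

```bash
python3 -m handwheel '[[-1,0,-1,0,0,0,0],[-1,0,-1,0,0,0,0],[-1,0,-1,0,0,0,0],[-1,0,-1,0,0,0,0],[-1,0,-1,0,0,0,8],[-1,0,-1,0,0,0,16],[-1,0,-1,0,0,0,24],[-1,0,-1,0,0,0,32],[-1,0,-1,0,0,0,40],[-1,0,-1,0,0,0,47],[-1,0,-1,0,0,0,51],[-1,0,-1,0,0,0,51],[-1,0,-1,0,0,0,51]]' 25
```

```text
t: 6.2
tcp_pos: [0.5495, 0.1516, 0.06]
eef_rot: [1.0, 0.021, 0.001, 0.001]
contact_force: [5.6, -5.2, -1.0]
grip_width: 0.0139
finger_force: 25.0
```

```bash
python3 - <<'E'
from jig import *
s=ctrl.get_state();print(s["tcp_pos"],R.from_quat(s["eef_rot"]).as_euler("ZYX",degrees=True),s["contact_force"],s["moment"],s["joint_positions"].round(2))
im,d,c=shot("top"); f=dict(im=im,d=d,K=c[0],D=c[1],e=c[2],R=c[3])
try: jigfit(f)
except Exception as e: print(e)
E
```

```text
[0.54945009 0.15158615 0.0599625 ] [ 2.40930448e+00 -1.51599493e-01  1.79912674e+02] [ 5.56909038 -5.1850212  -0.98723499] [-0.96974443 -1.08239007 -0.02459847] [-0.24  0.66 -0.15  1.86  0.16  0.64 -2.01]
plate [539.6 137.6] [248.5  57.2] 11.48 0.015164200151015383
origin [534.58666464 162.09354469] yaw 11.479299545288086
index -1 is out of bounds for axis 0 with size 0
```

```bash
python3 -m handwheel '[[-0.1,0,0,0,0,0,0],[-0.1,0,0,0,0,0,0],[-0.1,0,0,0,0,0,0],[-0.1,0,0,-30,0,0,0],[-0.1,0,0,-70,0,0,0],[-0.1,-40,-40,-120,0,0,-8],[-0.1,-77,-73,-140,0,0,-8],[-0.1,-77,-73,-140,0,0,-8],[-0.1,-77,-73,-140,0,0,-8],[-0.1,-77,-73,-140,0,0,-8]]'
python3 - <<'E'
from jig import *
im,d,c=shot("wrist"); f=dict(im=im,d=d,K=c[0],D=c[1],e=c[2],R=c[3]); np.savez("/tmp/w3.npz",**f); save("pics/w3.png",im)
try: jigfit(f)
except Exception as e: print(e)
E
```

```text
t: 7.5
tcp_pos: [0.4681, 0.2216, 0.1989]
eef_rot: [0.996, 0.091, -0.001, 0.001]
contact_force: [0.1, 0.2, -0.5]
grip_width: 0.0397
finger_force: 0.0
plate [519.2 207.4] [231.9 199.3] 10.49 0.014207887331666502
origin [514.6303772 231.9725961] yaw 10.494199752807617
red 338 220 top x,y ranges [-46.9 -41.2] [49.3 66. ] [-43.9  57.6  75. ]
blue 411 272 top x,y ranges [-76.7 -23.7] [22.4 65.6] [-64.2  51.9 119.1]
ptr y 14 60 [-47.9 -44.  -40.6] z 69.1
ptr y 18 73 [-48.4 -44.  -40.6] z 69.0
ptr y 22 57 [-48.  -44.1 -40.7] z 69.0
ptr y 26 61 [-47.7 -44.  -40.6] z 69.1
ptr y 30 23 [-47.4 -42.4 -40.8] z 69.1
ptr y 34 24 [-45.6 -44.2 -43.1] z 69.4
ptr y 38 21 [-45.6 -44.5 -43.1] z 68.8
ptr y 42 17 [-45.8 -44.6 -43.4] z 68.7
knob [ 18.8 -84.9] [14.9 63.5] 81.5 z 86.89062095696937 white [ -3.2 -81.8  87.8] 123
knob world [548.60928196 151.90070201]
```

View pics/w3.png

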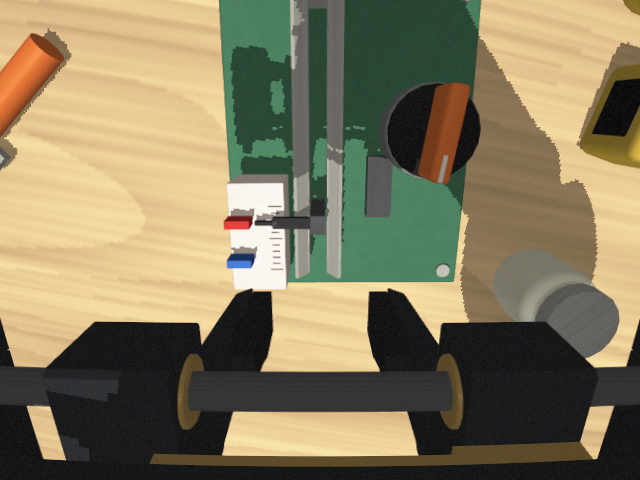

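Pointer and red mark now agree to about 0.4 mm (pointer -44.4, mark -44.0). The tip is at (258,222) and the red tab at (238,223). Next I go above the red panel with the fingers partly open so they clear its neighbours.

```bash
python3 -m handwheel '[[-0.45,0,0,-60,0,0,0],[-0.45,-5,50,-110,0,0,5],[-0.45,-26,491,-110,0,0,26.5],[-0.45,-26,491,-110,0,0,26.5],[-0.45,-26,491,-110,0,0,26.5],[-0.45,-26,491,-110,0,0,26.5],[-0.45,-26,491,-110,0,0,26.5],[-0.45,-26,491,-110,0,0,26.5],[-0.45,-26,491,-110,0,0,26.5],[-0.45,-26,491,-110,0,0,26.5],[-0.45,-26,491,-110,0,0,26.5],[-0.45,-26,491,-110,0,0,26.5],[-0.45,-26,491,-110,0,0,26.5]]'
python3 - <<'E'
from jig import *
s=ctrl.get_state();p=s["tcp_pos"];M=R.from_quat(s["eef_rot"]).as_matrix();print(p,np.degrees(np.arctan2(M[1,0],M[0,0])),s["joint_positions"].round(2))
print("to grasp mm",M.T@(np.array([.5317,-.2660,.090])-p)*1e3)
for n in("w2","w3"):
    f=np.load(f"/tmp/{n}.npz");c=(f["K"],f["D"],f["e"],f["R"]);P=cloud(f["d"],c).reshape(-1,3)
    a=np.radians(10.42);X=np.array([np.cos(a),np.sin(a)]);Y=np.array([-X[1],X[0]]);O=np.array([.5233,.2335])
    q=np.c_[(P[:,:2]-O)@X*1e3,(P[:,:2]-O)@Y*1e3,P[:,2]*1e3]
    k=q[(q[:,2]>56)&(q[:,2]<64)&(abs(q[:,1])<22)&(q[:,0]>-35)&(q[:,0]<98)]
    for x0 in(-30,0,30,60):
        g=k[(k[:,0]>x0)&(k[:,0]<x0+25)]
        if len(g): print(n,x0,len(g),"lip L",np.percentile(g[g[:,1]>0,1],[2,98]).round(1),"R",np.percentile(g[g[:,1]<0,1],[2,98]).round(1))
    b=q[(abs(q[:,1])<6)&(q[:,2]>68)&(q[:,2]<77)&(abs(q[:,0])<100)]; print("stop top x",np.percentile(b[:,0],[3,97]) if len(b) else None,np.percentile(b[:,1],[3,97]),np.median(b[:,2]))
E
```

```text
t: 9.18
tcp_pos: [0.5319, -0.2628, 0.3097]
eef_rot: [0.99, -0.138, -0.0, -0.0]
contact_force: [0.3, -0.6, 0.5]
grip_width: 0.0242
finger_force: 0.0
[ 0.53192438 -0.26280641  0.30972285] -15.840221500810244 [ 0.31  0.37  0.09  1.62 -0.04  1.15 -1.43]
to grasp mm [  0.70092038   3.27782963 219.7206082 ]
w2 -30 260 lip L [11.4 17.8] R [-16.8 -11.2]
w2 0 294 lip L [11.9 17.8] R [-17.1 -10.8]
w2 30 309 lip L [11.4 18. ] R [-17.4 -11.1]
w2 60 317 lip L [11.1 17.1] R [-16.8 -11.5]
stop top x [-70.96144253 -57.04800073] [-5.04390815  5.47229981] 74.1426014794101
w3 -30 590 lip L [11.7 17.6] R [-17.3 -11.5]
w3 0 672 lip L [11.4 17.7] R [-17.5 -11.2]
w3 30 692 lip L [11.6 17.8] R [-17.6 -11.6]
w3 60 776 lip L [10.7 17.3] R [-17.8 -11.4]
stop top x [-60.31551944 -46.4716543 ] [-4.82193442  5.19299926] 74.06142050545691
```

```bash
python3 -m handwheel '[[-0.45,0.7,3.3,30,0,0,0.3],[-0.45,0.7,3.3,80,0,0,0.3],[-0.45,0.7,3.3,130,0,0,0.3],[-0.45,0.7,3.3,165,0,0,0.3],[-0.45,0.7,3.3,185,0,0,0.3],[-0.45,0.7,3.3,200,0,0,0.3],[-0.45,0.7,3.3,212,0,0,0.3],[-0.45,0.7,3.3,220,0,0,0.3],[-0.45,0.7,3.3,220,0,0,0.3],[-0.45,0.7,3.3,220,0,0,0.3],[-1,0.7,3.3,220,0,0,0.3],[-1,0.7,3.3,220,0,0,0.3],[-1,0.7,3.3,220,0,0,0.3],[-1,0.7,3.3,220,0,0,0.3]]' 30
```

```text
t: 10.92
tcp_pos: [0.5316, -0.2681, 0.0901]
eef_rot: [0.99, -0.142, 0.0, 0.0]
contact_force: [-0.6, -0.1, 3.3]
grip_width: 0.0099
finger_force: 29.9
```

Gripped at 9.9 mm width. Now straight up.

```bash
python3 -m handwheel '[[-1,0,0,-5,0,0,0],[-1,0,0,-15,0,0,0],[-1,0,0,-28,0,0,0],[-1,0,0,-42,0,0,0],[-1,0,0,-58,0,0,0],[-1,0,0,-75,0,0,0],[-1,0,0,-100,0,0,0],[-1,0,0,-130,0,0,0],[-1,0,0,-165,0,0,0],[-1,0,0,-200,0,0,0],[-1,0,0,-220,0,0,0],[-1,0,0,-220,0,0,0],[-1,0,0,-220,0,0,0]]'
python3 - <<'E'
from jig import *
s=ctrl.get_state();p=s["tcp_pos"];M=R.from_quat(s["eef_rot"]).as_matrix();yaw=np.degrees(np.arctan2(M[1,0],M[0,0]));print(p,yaw)
im,d,c=shot("wrist");np.savez("/tmp/w4.npz",im=im,d=d,K=c[0],D=c[1],e=c[2],R=c[3]);
P=cloud(d,c);hsv=cv2.cvtColor(im,cv2.COLOR_RGB2HSV).astype(int);H,S=hsv[...,0],hsv[...,1]
m=((H<6)|(H>174))&(S>120); q=(P[m]-p)@M*1e3
b=q[(abs(q[:,1])<15)&(q[:,2]<60)&(q[:,2]>-60)&(abs(q[:,0])<90)]; print(len(b),"tool x",np.percentile(b[:,0],[1,99]),"y",np.percentile(b[:,1],[1,50,99]),"z",np.percentile(b[:,2],[1,50,99]))
t=b[(b[:,2]<np.percentile(b[:,2],1)+4)]; k=np.polyfit(t[:,0],t[:,1],1); print("top yaw err deg",np.degrees(np.arctan(k[0])), "z vs x",np.polyfit(t[:,0],t[:,2],1))
im,d,c=shot("scene"); save("pics/s4.png",im[100:340,80:400].repeat(2,0).repeat(2,1))
E
```

```text
t: 12.55
tcp_pos: [0.5308, -0.2676, 0.3089]
eef_rot: [0.99, -0.142, -0.001, -0.0]
contact_force: [-1.0, -0.6, -1.7]
grip_width: 0.0098
finger_force: 29.9
[ 0.53081568 -0.26761898  0.30894081] -16.279481767523695
8118 tool x [-44.35823087  64.18676735] y [-4.93661464 -0.10285614  4.82560678] z [-30.3737822  -29.05794313  32.6188897 ]
top yaw err deg -0.07071858648785066 z vs x [ 1.57810463e-03 -2.91299312e+01]
```

View pics/s4.png

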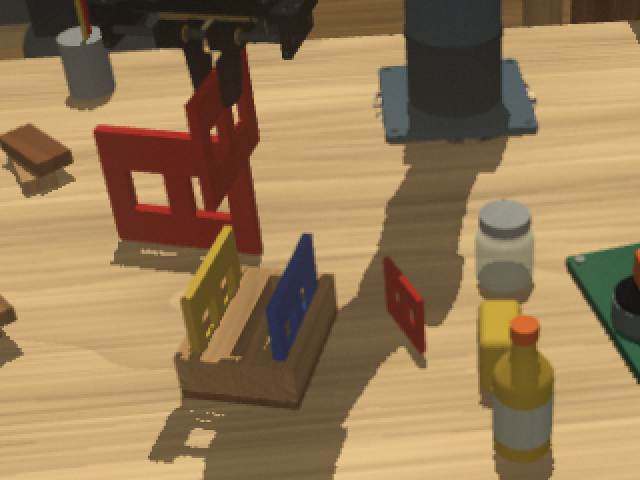

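The panel hangs upright from the fingers, with its top edge 29 mm behind the TCP and its +x end at +64 to 65 mm, so it is centred. The rack now has only yellow and blue. I carry it to above the channel.

```bash
python3 -m handwheel '[[-1,-6,-20,0,0,0,-1],[-1,-17,-60,0,0,0,-3],[-1,-29,-110,0,0,0,-6],[-1,-42,-160,0,0,0,-9],[-1,-55,-210,0,0,0,-11.5],[-1,-68,-260,0,0,0,-14],[-1,-81,-310,0,0,0,-17],[-1,-94,-360,0,0,0,-20],[-1,-107,-410,0,0,0,-23],[-1,-118,-450,0,0,0,-25],[-1,-125,-478,0,0,0,-26.2],[-1,-127.6,-489,0,0,0,-26.7],[-1,-127.6,-489,0,0,0,-26.7],[-1,-127.6,-489,0,0,0,-26.7],[-1,-127.6,-489,0,0,0,-26.7]]'
cat > tgt.py <<'E'
from jig import *
s=ctrl.get_state();p=s["tcp_pos"];M=R.from_quat(s["eef_rot"]).as_matrix();yaw=np.degrees(np.arctan2(M[1,0],M[0,0]));print(p,yaw,s["joint_positions"].round(2),s["contact_force"].round(1),s["t"])
print("to seat mm",M.T@(np.array([.5454,.2376,.096])-p)*1e3,"turn z",yaw-10.42,"tilt",M[2].round(4))
E
python3 tgt.py
```

```text
t: 14.52
tcp_pos: [0.5464, 0.2356, 0.3098]
eef_rot: [0.996, 0.09, 0.0, 0.0]
contact_force: [-0.5, 0.6, -1.0]
grip_width: 0.0095
finger_force: 29.9
[0.54641403 0.23564981 0.30977271] 10.27911821451182 [-0.33  0.39 -0.21  1.6   0.08  1.16 -1.95] [-0.5  0.6 -1. ] 14.525
to seat mm [ -0.66083881  -2.24498028 213.77119679] turn z -0.14088178548817964 tilt [ 1.e-04  7.e-04 -1.e+00]
```

```bash
python3 -m handwheel '[[-1,-0.7,-2,20,0,0,-0.1],[-1,-0.7,-2,60,0,0,-0.1],[-1,-0.7,-2,95,0,0,-0.1],[-1,-0.7,-2,120,0,0,-0.1],[-1,-0.7,-2,133,0,0,-0.1],[-1,-0.7,-2,138,0,0,-0.1],[-1,-0.7,-2,138,0,0,-0.1],[-1,-0.7,-2,138,0,0,-0.1],[-1,-0.7,-2,138,0,0,-0.1]]'; python3 tgt.py
python3 - <<'E'
from jig import *
s=ctrl.get_state();p=s["tcp_pos"];M=R.from_quat(s["eef_rot"]).as_matrix()
im,d,c=shot("wrist");save("pics/w5.png",im);P=cloud(d,c);hsv=cv2.cvtColor(im,cv2.COLOR_RGB2HSV).astype(int);H,S=hsv[...,0],hsv[...,1]
q=(P.reshape(-1,3)-p)@M*1e3; z=P[...,2].ravel()*1e3; red=((((H<6)|(H>174))&(S>120))).ravel()
b=q[red&(abs(q[:,1])<15)&(q[:,2]<-22)&(q[:,2]>-45)]; print("panel end x",np.percentile(b[:,0],[1,99]),"y",np.percentile(b[:,1],[1,99]))
k=q[~red&(z>56)&(z<64)&(abs(q[:,1])<25)]
for x0 in range(-60,100,20):
    g=k[(k[:,0]>x0)&(k[:,0]<x0+20)]; L=g[g[:,1]<-6,1];Rr=g[g[:,1]>6,1]
    print(x0,np.percentile(L,[2,98]).round(1) if len(L)>9 else 0,np.percentile(Rr,[2,98]).round(1) if len(Rr)>9 else 0)
E
```

```text
t: 15.65
tcp_pos: [0.5454, 0.2393, 0.1724]
eef_rot: [0.996, 0.092, 0.001, -0.0]
contact_force: [0.0, 0.1, -2.0]
grip_width: 0.0096
finger_force: 29.9
[0.54536268 0.23926531 0.17241393] 10.516064577270615 [-0.34  0.53 -0.2   1.74  0.13  0.89 -1.98] [ 0.   0.1 -2. ] 15.65
to seat mm [-0.35658705  1.66332984 76.41314683] turn z 0.09606457727061546 tilt [ 1.2e-03 -3.0e-04 -1.0e+00]
panel end x [-44.24067947  64.11384675] y [-4.80013883  4.88350174]
-60 [-15.7 -11.5] [13.1 18.7]
-40 [-16.1 -11.3] [13.  19.2]
-20 [-16.  -11.7] [13.2 18.9]
0 [-16.  -11.4] [13.  19.1]
20 [-16.  -11.3] [13.3 19.2]
40 [-16.  -10.3] [13.1 19.3]
60 [-15.9  -9.9] [13.2 19.2]
80 0 0
```

View pics/w5.png

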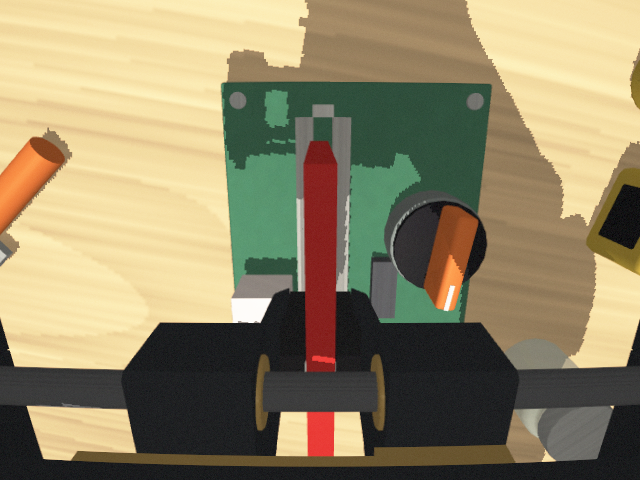

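The panel end at (320,150) lies over the channel mouth, and the lips are centred 1.6 mm to tool +y, which agrees with the pose. I correct that and go down into the mouth.

```bash
python3 -m handwheel '[[-1,-0.3,1.6,5,0,0,0.1],[-1,-0.3,1.6,12,0,0,0.1],[-1,-0.3,1.6,18,0,0,0.1],[-1,-0.3,1.6,24,0,0,0.1],[-1,-0.3,1.6,28,0,0,0.1],[-1,-0.3,1.6,32,0,0,0.1],[-1,-0.3,1.6,34,0,0,0.1],[-1,-0.3,1.6,34,0,0,0.1],[-1,-0.3,1.6,34,0,0,0.1]]'; python3 tgt.py
```

```text
t: 16.82
tcp_pos: [0.5451, 0.2375, 0.1379]
eef_rot: [0.996, 0.091, 0.0, -0.0]
contact_force: [0.2, 0.5, -0.7]
grip_width: 0.0097
finger_force: 29.9
[0.54510802 0.23754859 0.13790496] 10.418479844043597 [-0.35  0.57 -0.19  1.76  0.14  0.82 -1.99] [ 0.2  0.5 -0.7] 16.825
to seat mm [2.79366948e-01 6.16873300e-03 4.19050815e+01] turn z -0.0015201559564026468 tilt [ 4.e-04 -1.e-04 -1.e+00]
```

Centred to 0.3 mm, so I descend to the floor, slowing at the end.

```bash
python3 -m handwheel '[[-1,0,0,5,0,0,0],[-1,0,0,11,0,0,0],[-1,0,0,17,0,0,0],[-1,0,0,23,0,0,0],[-1,0,0,28,0,0,0],[-1,0,0,32,0,0,0],[-1,0,0,35,0,0,0],[-1,0,0,37,0,0,0],[-1,0,0,39,0,0,0],[-1,0,0,40,0,0,0],[-1,0,0,40,0,0,0]]'; python3 tgt.py
```

```text
t: 18.2
tcp_pos: [0.5449, 0.2375, 0.0977]
eef_rot: [0.996, 0.091, -0.0, 0.0]
contact_force: [0.3, 0.4, -1.5]
grip_width: 0.0095
finger_force: 29.9
[0.54494446 0.23745393 0.09769192] 10.415882015145357 [-0.36  0.63 -0.18  1.78  0.15  0.75 -2.  ] [ 0.3  0.4 -1.5] 18.2
to seat mm [ 0.47451449 -0.0613396   1.69189862] turn z -0.0041179848546430975 tilt [-0.  0. -1.]
```

```bash
python3 -m handwheel '[[-1,0,0,0.7,0,0,0],[-1,0,0,1.4,0,0,0],[-1,0,0,2,0,0,0],[-1,0,0,2.5,0,0,0],[-1,0,0,2.5,0,0,0]]'; python3 tgt.py
```

```text
t: 18.82
tcp_pos: [0.5449, 0.2375, 0.0952]
eef_rot: [0.996, 0.091, -0.0, 0.0]
contact_force: [0.5, -0.1, -1.9]
grip_width: 0.0096
finger_force: 29.9
[0.54494371 0.23745843 0.0951696 ] 10.41968903108581 [-0.36  0.64 -0.18  1.78  0.16  0.74 -2.  ] [ 0.5 -0.1 -1.9] 18.825
to seat mm [ 0.47433521 -0.05670009 -0.83042521] turn z -0.0003109689141904681 tilt [-0.  0. -1.]
```

No contact yet, so down a little more.

```bash
python3 -m handwheel '[[-1,0,0,0.5,0,0,0],[-1,0,0,1,0,0,0],[-1,0,0,1.5,0,0,0],[-1,0,0,1.5,0,0,0]]'; python3 tgt.py
```

```text
t: 19.32
tcp_pos: [0.5449, 0.2378, 0.095]
eef_rot: [0.996, 0.091, 0.0, -0.0]
contact_force: [-4.7, -1.5, 10.6]
grip_width: 0.0096
finger_force: 30.0
[0.54494294 0.23778909 0.09502561] 10.426464387551507 [-0.36  0.64 -0.18  1.78  0.16  0.74 -2.  ] [-4.7 -1.5 10.6] 19.325
to seat mm [ 0.41550998  0.26858116 -0.97432727] turn z 0.0064643875515066895 tilt [ 2.e-04 -1.e-04 -1.e+00]
```

Floor contact at 10.6 N. I release, rise straight up, and inspect from where both the scale and the panel show.

```bash
python3 -m handwheel '[[-0.45,0,0,0,0,0,0],[-0.45,0,0,0,0,0,0],[-0.45,0,0,0,0,0,0],[-0.45,0,0,0,0,0,0],[-0.45,0,0,-15,0,0,0],[-0.45,0,0,-40,0,0,0],[-0.45,0,0,-90,0,0,0],[-0.45,0,0,-140,0,0,0],[-0.45,-60,0,-190,0,0,0],[-0.45,-60,0,-200,0,0,0],[-0.45,-60,0,-200,0,0,0],[-0.45,-60,0,-200,0,0,0]]'
python3 - <<'E'
from jig import *
im,d,c=shot("wrist"); f=dict(im=im,d=d,K=c[0],D=c[1],e=c[2],R=c[3]); np.savez("/tmp/w6.npz",**f); save("pics/w6.png",im)
a=np.radians(10.42);X=np.array([np.cos(a),np.sin(a)]);Y=np.array([-X[1],X[0]]);O=np.array([.5233,.2335])
P=cloud(d,c);q=np.dstack([((P[...,:2]-O)@X)*1e3,((P[...,:2]-O)@Y)*1e3,P[...,2]*1e3]);hsv=cv2.cvtColor(im,cv2.COLOR_RGB2HSV).astype(int);H,S,V=[hsv[...,i] for i in range(3)]
red=((H<6)|(H>174))&(S>120)
t=q[red&(q[...,2]>115)&(q[...,2]<135)&(abs(q[...,1])<12)]; print("panel top x",np.percentile(t[:,0],[.5,99.5]),"y",np.percentile(t[:,1],[1,99]),"z",np.percentile(t[:,2],[5,50,95]),"z slope",np.polyfit(t[:,0],t[:,2],1)[0])
b=q[(abs(q[...,1])<6)&(q[...,2]>68)&(q[...,2]<77)&(q[...,0]<-30)&(q[...,0]>-100)&~red]; print("stop top x",np.percentile(b[:,0],[3,97]) if len(b) else None)
m=q[red&(q[...,2]>72.5)&(q[...,2]<80)&(q[...,1]>45)&(q[...,1]<70)];print("mark",np.percentile(m[:,0],[3,97]),m[:,0].mean())
w=q[(V<70)&(q[...,1]>34)&(q[...,1]<46)&(q[...,2]>65)&(q[...,2]<72)&(q[...,0]<-20)&(q[...,0]>-100)];print("ptr",np.percentile(w[:,0],[5,50,95]),len(w))
for n in("top","scene"):
    im,d,c=shot(n); f=np.load(f"/tmp/{n}0.npz"); save(f"pics/{n}6.png",im)
    P=cloud(d,c);r=(P[...,1]<.05)&(P[...,1]>-.4)&(P[...,0]>.38)&(P[...,0]<.75)
    print(n,"changed px outside jig:",(np.abs(im.astype(int)-f["im"]).sum(2)>90)[r].sum())
E
python3 tgt.py
```

```text
t: 20.82
tcp_pos: [0.4862, 0.2264, 0.2933]
eef_rot: [0.996, 0.091, -0.0, 0.0]
contact_force: [0.1, -0.2, -0.6]
grip_width: 0.0241
finger_force: 0.0
panel top x [-42.8400591   85.78234055] y [-4.28758628  5.2282613 ] z [122.94543498 124.19564484 125.39306881] z slope 0.00033607202623270696
stop top x [-60.53805704 -56.40215408]
mark [-56.08793373 -50.00606339] -53.033442690373334
ptr [-54.60411624 -53.38228644 -52.21845484] 34
top changed px outside jig: 3594
scene changed px outside jig: 1558
[0.48597597 0.22635839 0.29248561] 10.398065217451549 [-0.33  0.3  -0.23  1.77  0.07  1.09 -1.98] [ 0.2  0.1 -0.1] 20.975
to seat mm [ 60.86865345  -0.42133244 196.36448661] turn z -0.021934782548450826 tilt [-2.e-03  5.e-04 -1.e+00]
```

View pics/w6.png

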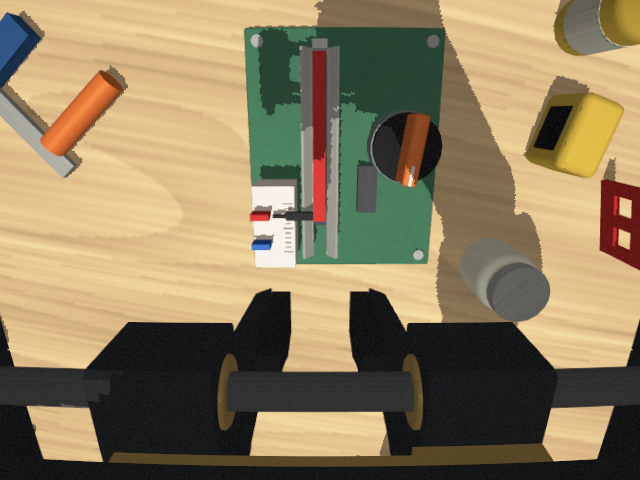

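View pics/scene6.png

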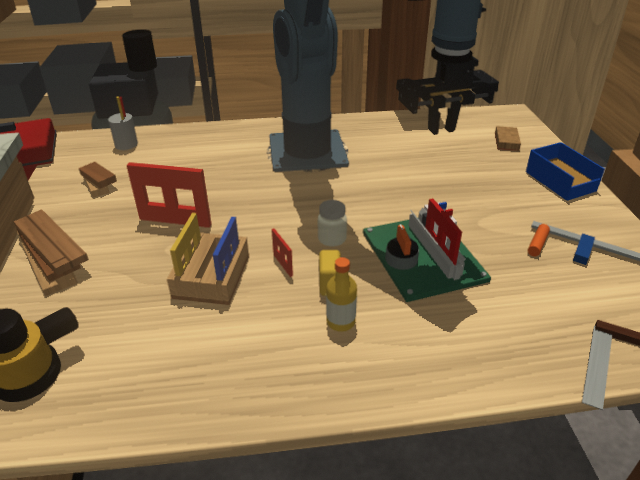

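The panel stands upright in the channel. Its top is at 124.2 mm, which reads as seated because this depth camera measured the rack panels 0.8 mm low too. The gap to the stop is about 3.5 mm, and the pointer is 0.35 mm from the red mark. The bottle, tape, jar and other panels look as before.

```bash
python3 -c "
from bench import ctrl;print(ctrl.finish_job())"
```

```text
the job is handed in; nothing more can be done
None
```

The job is handed in: the stop's pointer is on the red mark (within about 0.4 mm) and the red template is down on the channel floor about 3.5 mm from the stop, with the rest left standing where it was.

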